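Knock a stone capsule out of the press and lay it in the tray

ROBOT

A 6-joint arm with a two-finger parallel gripper is mounted at the origin on a cart in front of the work surface, level with it; the furniture and walls round the work are solid. World frame = base frame: x ahead of the robot, y to its left, z up, the work surface at z = 0. Lengths are in m, angles in rad, forces in N, time in s.
With the tool pointing down it reaches from about 0.275 to 0.875 m from the base axis. Payload 12.5 kg.
Tool frame: the origin (TCP) lies on the centre line of the jaws, within the pads' length; the fingertips stand r.finger_overhang ahead of it and the grasp point (between the pads) lies 3 mm ahead of it (r.finger_overhang is the distance from the TCP to the fingertips, in m); z points along the fingers, y is the line along which they close (so a half turn about z gives the same grasp; the last joint's range is limited). The gripper opens to 85 mm and grips with 20 to 120 N. Pads are 22 mm wide; open, the fingers measure 114 mm over their backs; the gripper's body (76 mm by 85 mm) begins 54 mm behind the grasp point. The pads swing forward as they close: fully open they stand 13 mm farther back than shut.
Start: joints at [-1.428, 0.351, 1.652, -0, 1.139, -0.085], TCP at [0.124, -0.536, 0.253] pointing down, gripper open.
Joint ranges: [-2.75, 2.75], [-0.79, 2.1], [0.01, 2.65], [-1.57, 4.71], [0.07, 3.14], [-2.87, 2.87]. Speed limits (rad/s): [2.22, 2.22, 2.79, 3.14, 3.14, 3.14].

INTERFACE

Orientations are given as a unit quaternion [x, y, z, w].
In Python, from cell import r, optics gives the robot as it stands. The module is installed in compiled form; this text tells all that it offers. Calls block until the motion is done:
- r.move_to(position, orientation): joint-space move of the TCP to a pose.
- r.move_linear(position, rot=None, vel=0.15): straight line of the TCP; rot=None keeps the orientation; vel is the mean speed in m/s.
- r.set_joints(angles): joint-space move.
- r.set_gripper(opening, squeeze=None): opening from 0.0 (shut) to 1.0 (fully open); squeeze is the grip in N (None keeps the last); returns when the fingers have stopped.
- r.sleep(seconds).
- r.inverse_kinematics(position, orientation): joint angles nearest the present ones, or None.
- optics.get_image(name): name is "side" or "top" or "wrist"; returns a dict with "pixels" (384x512x3 uint8, red, green, blue), "depth" (384x512 float32, m along the optical axis (not along the pixel's ray), 0 where there is no reading), "fx", "fy", "cx", "cy" (pixels), "camera_from_world" (4x4, takes a point from world to camera coordinates); the wrist camera has in their place "mount" (4x4, takes a point from camera to tool coordinates, whose origin is the TCP and whose axes are the flange's). Camera axes: x right, y down, z forward; pixel columns grow to the right and rows downward; lengths in m; the calibration is good to about 2 mm. A picture is of the moment at which its call begins: read the wrist's pose just before it.
A pose or a line that the arm cannot do raises r.PlanningError and nothing moves.
- r.hand_in(): hands the job in; it is judged then, once.
Readings, each from a call of its own:
- r.current_t(): time.
- r.current_q(): joint angles.
- r.current_qvel(): joint speeds.
- r.current_effort(): joint torques, N m.
- r.current_tool_pos(): TCP position.
- r.current_ee_rot(): TCP orientation.
- r.current_contact_force(): force on the tool from outside, world axes, zero at the start.
- r.current_torque(): the same for the moment, N m.
- r.current_opening(): opening from 0.0 (shut) to 1.0 (fully open).
- r.current_finger_force(): force on a finger pad.
Only numpy, scipy, OpenCV 4.12 (cv2) and the standard library are available. Lean on these libraries where they do the work, as an engineer would, in place of code of your own. Each camera call takes 0.05 s, during which the arm holds its last target. There are 200 camera calls.

TASK

The hand press has just closed a stone capsule, which still sits sunk in the die. Swing the red knock-out lever fully across so that the capsule rises out of the die, then grip the capsule, lift it out and set it down (do not drop it) flat, window up, on the open floor of the jewel tray. Leave the tweezers, the loupe and the stone jar beside the press where they are.

Things in the scene. Friction and masses are not known exactly. Their poses are not given: they have to be found in the camera images.
- press: Green hand press, fixed. Origin on the desk under the middle of its die nest; -x is its front (lever side), +y its left, z up. Housing x -64..96, y +-75 mm. Flat steel die plate on it, x -58..66, y +-67 mm, face at z 59 mm, with an open nest 64 (x) by 48 mm (y), 17 mm deep. The upper jaw is fixed wide open behind: from its hinge (x 83, z 62 mm) it leans back to x 180, z 195 mm.
- die_nest (a point): Middle of the nest's mouth, level with the die face (59 mm over the desk); axes as the press.
- knockout_lever (a joint): Lever angle, rad. 0: fully left (press +y), capsule down; 1.2: fully across to the right (-y), at its stop, capsule raised 12 mm by a cam-driven pad in the nest floor (11 mm per rad after 0.13 rad of idle travel). Turns anticlockwise seen from above, about the vertical through the nest's middle. Starts at 0 to 0.12; needs about 1.5 to 2 N at the grip and stays where it is left.
- lever_grip (a point): Middle of the upright red grip at the lever's end, 44 mm over the desk, 120 mm from the swing axis: round, 13 to 17 mm thick, from z 28 to 59 mm, free all round above a flat steel arm (11 mm wide, top z 25 mm) that runs to the press. At lever 0 it is 99 mm in front of the nest's middle and 68 mm left of it, at 1.2 as far right.
- capsule_center (a point): Centre of the loose capsule, a rigid box 62 (its x) by 46 (its y) by 16 mm high, 40 g: white, with a clear window on top (+z) over a blue stone on black. It starts in the nest, axes as the press, 1 mm play all round, top 1 mm below the die face; with the lever fully across its top is 11 mm above the die face and 5 mm of it still in the nest. Grip across the 46 mm sides.
- jewel_tray: Black jewel tray, 219 (x) by 275 mm (y), fixed. Origin on the desk under its middle; z up. Rim 11 mm wide, 22 mm high; floor 5 mm over the desk. At its far side, from x = +66 mm on, a ring roll with six rings up to 40 mm high; the open black floor is x -99..66, y -127..127 mm.
- tray_floor (a point): Middle of the tray's open floor, at floor height (5 mm over the desk); axes as the tray.
- tweezers_center (a point): Steel tweezers, 162 mm long, 10 mm high, lying to the right of the press, roughly along the press's x. Bystander; centre.
- loupe_center (a point): Folded loupe, 27 x 44 x 14 mm, lying to the right of the press, near its rear. Bystander; centre.
- stone_jar_center (a point): Glass jar with black cap, 39 mm across, 43 mm high, standing to the left of the press, near its rear. Bystander; centre.
Not all that is in view belongs to the job. Of the things like the part that bears capsule_center, leave any that is purple or turquoise; of the rest the smaller one is meant.

How it is judged:
By the outcome, as a careful person would: the job done as asked, in the order asked, and still so for the second after the job is handed in, with the robot touching nothing.
It also fails if it takes over 64 s, if anything falls off the work surface, if the arm or the gripper's body presses on something with over 40 N, if the wrist force passes 120 N, or if a joint passes its speed limit or range.

## Working session

There is one attempt and no reset: what is moved stays moved. The work goes in short steps, each a Python script; the robot and the scene stay as the last script left them, time stands still between calls to the robot, and variables do not carry over. Pictures are saved under pics/ and viewed, at most 10 in all, crops included, and the job is handed in when it is done.

```bash
mkdir -p pics; cat > h.py <<'E'
import numpy as np, cv2
from cell import r, optics
from scipy.spatial.transform import Rotation as R
def save(n,im): cv2.imwrite('pics/'+n,im[...,::-1])
def pt(d,u,v,T=None,z=None):
    W=np.linalg.inv(d["camera_from_world"]) if T is None else T
    ray=np.array([(u-d["cx"])/d["fx"],(v-d["cy"])/d["fy"],1.])
    if z is None:
        p=ray*d["depth"][int(round(v)),int(round(u))]
    else:
        a=W[:3,:3]@ray; p=ray*(z-W[2,3])/a[2]
    return W[:3,:3]@p+W[:3,3]
def toolT():
    T=np.eye(4);T[:3,:3]=R.from_quat(r.current_ee_rot()).as_matrix();T[:3,3]=r.current_tool_pos();return T
E
python3 - <<'E'
from h import *
import pickle
print(r.current_t(),r.current_ee_rot(),r.finger_overhang)
for n in("top","side"):
    d=optics.get_image(n);pickle.dump(d,open(n+'.pkl','wb'))
    save(n+'0.png',cv2.resize(d["pixels"],(800,600),interpolation=cv2.INTER_CUBIC))
    print(np.round(np.linalg.inv(d["camera_from_world"]),2))
E
```

```text
0.0 [ 9.93519405e-01  1.13661112e-01 -1.77896549e-05 -5.85558008e-04] 0.022
[[-0.02 -0.99  0.15  0.4 ]
 [-1.    0.03  0.02 -0.02]
 [-0.03 -0.15 -0.99  1.15]
 [ 0.    0.    0.    1.  ]]
[[ 0.68  0.63 -0.39  0.95]
 [ 0.74 -0.57  0.36 -0.36]
 [-0.   -0.53 -0.85  0.89]
 [ 0.    0.    0.    1.  ]]
```

View pics/top0.png

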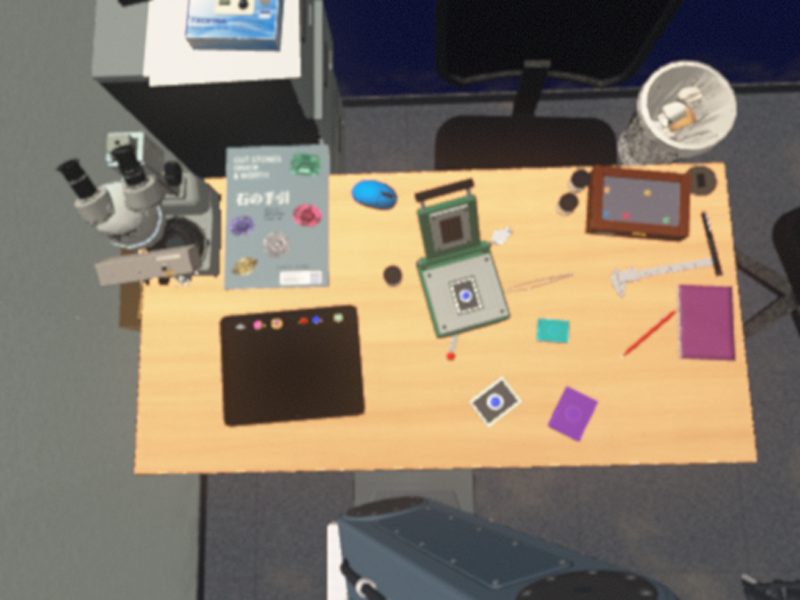

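View pics/side0.png

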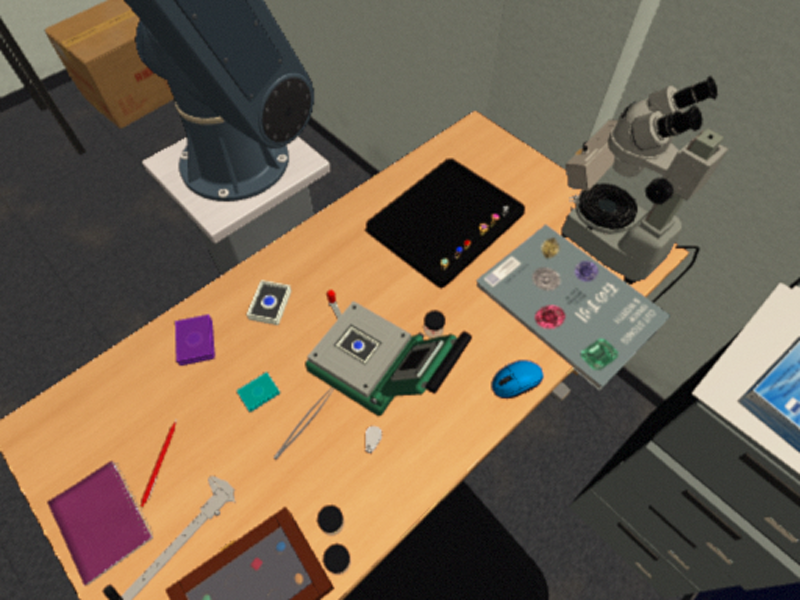

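The top view (800 px) shows these things that could be taken for the capsule: one in the die nest (465,295), a larger loose white one (495,402), a purple one (573,413) and a turquoise one (553,331). The one in the nest is the smaller white one and matches the description. The lever grip is at (451,355), the tray at (291,365), the tweezers at (540,283), the loupe at (501,236) and the jar at (393,275). I'll check the choice in a close crop.

```bash
python3 - <<'E'
from h import *
import pickle
d=pickle.load(open('top.pkl','rb'))
c=d["pixels"][145:285,255:365]
save('crop1.png',cv2.resize(c,None,fx=4.2,fy=4.2,interpolation=cv2.INTER_CUBIC))
p=d["pixels"].astype(int)
# red grip
m=(p[...,0]>150)&(p[...,1]<70)&(p[...,2]<70); m[:200]=0;m[245:]=0;m[:,:270]=0;m[:,310:]=0
v,u=np.nonzero(m);print(u.mean(),v.mean(),len(u),pt(d,u.mean(),v.mean()),pt(d,u.mean(),v.mean(),z=.059))
# tray: black
m=(p.max(2)<45).astype(np.uint8); m[:190]=0;m[280:]=0;m[:,:130]=0;m[:,240:]=0
cn=max(cv2.findContours(m,0,2)[0],key=cv2.contourArea);rc=cv2.minAreaRect(cn);print(rc)
for q in cv2.boxPoints(rc):print(q,pt(d,*q,z=.022))
# die plate by depth height
W=np.linalg.inv(d["camera_from_world"]);vv,uu=np.mgrid[:384,:512]
P=np.stack([(uu-d["cx"])/d["fx"],(vv-d["cy"])/d["fy"],np.ones_like(uu)],-1)*d["depth"][...,None]
P=P@W[:3,:3].T+W[:3,3]
m=((P[...,2]>.05)&(P[...,2]<.066)).astype(np.uint8);m[:150]=0;m[220:]=0;m[:,:255]=0;m[:,340:]=0
q=P[m>0];print(len(q),np.median(q[:,2]));rc=cv2.minAreaRect((q[:,:2]*1000).astype(np.float32));print(rc,cv2.boxPoints(rc))
E
```

```text
288.2 227.6 5 [ 0.46290519 -0.08458682  0.05840525] [ 0.46287179 -0.08455187  0.059     ]Traceback (most recent call last):
  File "<stdin>", line 12, in <module>
ValueError: max() iterable argument is empty
```

View pics/crop1.png

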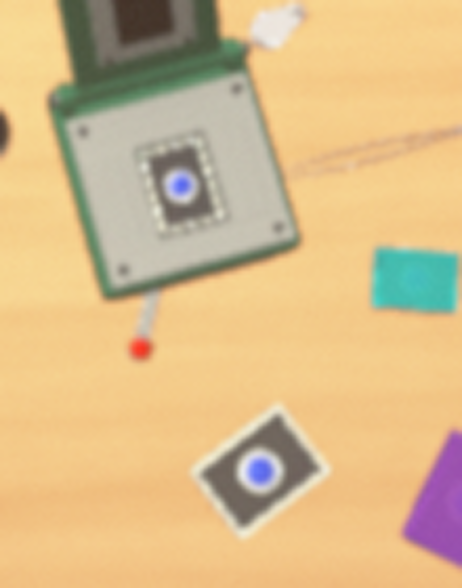

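The crop shows the capsule in the nest at (181,185), with its white rim and blue stone. The red grip is at (140,348), and the plate bolts are at (83,131), (237,88), (279,227) and (123,270).

```bash
python3 - <<'E'
from h import *
import pickle
d=pickle.load(open('top.pkl','rb'))
f=lambda u,v,z:pt(d,u/4.2+255-.4,v/4.2+145-.4,z=z)
b=[f(*q,.059) for q in((83,131),(237,88),(279,227),(123,270))]
fr=(b[2]+b[3]-b[0]-b[1]);lf=b[0]+b[3]-b[1]-b[2]
print(np.round(b,3)); print("yaw",np.arctan2(-fr[1],-fr[0]),np.arctan2(-lf[0],lf[1]))
n=f(181,185,.058);g=f(140,348,.059);print("nest",n,"grip",g,np.hypot(*(g-n)[:2]))
yaw=np.arctan2(-fr[1],-fr[0]);a=np.arctan2(*(-(n-g))[[1,0]]);print("lever ang from press",(a-yaw)%(2*np.pi))
for q in((221,317),(357,306),(364,413),(225,425)):print(pt(d,q[0]*.64-.2,q[1]*.64-.2,z=.022))
for q in((540,283,.005),(501,236,.01),(393,275,.043)):print(pt(d,q[0]*.64-.2,q[1]*.64-.2,z=q[2]))
W=np.linalg.inv(d["camera_from_world"]);vv,uu=np.mgrid[:384,:512]
P=np.stack([(uu-d["cx"])/d["fx"],(vv-d["cy"])/d["fy"],np.ones_like(uu)],-1)*d["depth"][...,None]
P=P@W[:3,:3].T+W[:3,3]
m=(P[...,2]>.053)&(P[...,2]<.066)&(np.hypot(P[...,0]-n[0],P[...,1]-n[1])<.11)&(np.hypot(P[...,0]-g[0],P[...,1]-g[1])>.02)
q=P[m];print(len(q),np.median(q[:,2]),cv2.minAreaRect((q[:,:2]*1000).astype(np.float32)))
E
```

```text
[[ 0.619 -0.048  0.059]
 [ 0.648 -0.16   0.059]
 [ 0.546 -0.185  0.059]
 [ 0.519 -0.074  0.059]]
yaw 0.2446182382916367 0.24688983694682304
nest [ 0.57849086 -0.11704446  0.058     ] grip [ 0.46331057 -0.08378242  0.059     ] 0.11988687278995415
lever ang from press 2.6158405117357564
[0.55324878 0.3663328  0.022     ]
[0.5681698  0.09505331 0.022     ]
[0.35925509 0.08386768 0.022     ]
[0.34231603 0.35355763 0.022     ]
[ 0.60758151 -0.27193493  0.005     ]
[ 0.70557099 -0.19782956  0.01      ]
[0.62454134 0.02158496 0.043     ]
1869 0.05993352772551064 ((592.2992553710938, -113.78254699707031), (147.84654235839844, 143.21168518066406), 12.676502227783203)
```

```bash
cat >> h.py <<'E'
def quat(psi):
    y=np.array([np.cos(psi),np.sin(psi),0]);z=np.array([0,0,-1.]);return R.from_matrix(np.stack([np.cross(y,z),y,z],1)).as_quat()
N=np.array([.5785,-.117]);YAW=.246
def grip(th,n=None):
    a=YAW+2.540+th; return (N if n is None else n)+.12*np.array([np.cos(a),np.sin(a)]), a-1.5*np.pi
def wrist(n):
    T=toolT();d=optics.get_image("wrist");save(n,d["pixels"]);T=T@d["mount"]
    import pickle;pickle.dump((d,T),open('wrist.pkl','wb'));return d,T
E
python3 - <<'E'
from h import *
p,psi=grip(.076);print(p,psi)
r.move_to([*p,.17],quat(psi)); r.set_gripper(.5)
print(r.current_t(),r.current_tool_pos(),r.current_q(),r.current_opening(),r.finger_overhang)
wrist('w1.png')
E
```

```text
[ 0.46315985 -0.0838843 ] -1.8503889803846896
2.6417 [ 0.46316689 -0.0839476   0.17000239] [-2.78242983e-01  3.22750714e-01  1.93123910e+00 -1.29872704e-05
  8.87589981e-01  1.57222728e+00] 0.5016827599481791 0.022
```

View pics/w1.png

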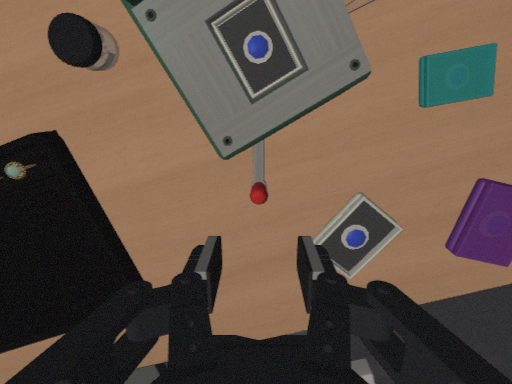

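The wrist view shows the grip at (259,193), the plate bolts at (151,15), (355,64) and (228,141), and the capsule's stone at (258,46). The loose white capsule is at (356,238), clear of the sweep.

```bash
python3 - <<'E'
from h import *
import pickle
d,T=pickle.load(open('wrist.pkl','rb'));print(T[:3,3])
print("grip",pt(d,259,193,T,z=.044),pt(d,259,193,T))
b=[pt(d,*q,T,z=.059) for q in((151,15),(355,64),(228,141))];print(np.round(b,4));
print("mid",(b[0]+b[1])/2); e=b[2]-b[0];print("yaw",np.arctan2(-e[1],-e[0])); e=b[2]-b[1];print(np.arctan2(-e[0],e[1]))
print("stone",pt(d,258,46,T,z=.057)); print("loose cap",[pt(d,*q,T,z=.018) for q in((360,195),(401,228))])
E
```

```text
[ 0.53987066 -0.1066306   0.28979704]
grip [ 0.46300786 -0.08450915  0.044     ] [ 0.46700382 -0.0856592   0.05677857]
[[ 0.6187 -0.0484  0.059 ]
 [ 0.5462 -0.184   0.059 ]
 [ 0.5178 -0.0738  0.059 ]]
mid [ 0.58243673 -0.11618619  0.059     ]
yaw 0.24679186589314678
0.2518588623015688
stone [ 0.57850033 -0.11697465  0.057     ]
loose cap [array([ 0.4241076 , -0.18125321,  0.018     ]), array([ 0.37511873, -0.21708701,  0.018     ])]
```

```bash
python3 - <<'E'
from h import *
p,psi=grip(.076);r.set_gripper(.4)
r.move_linear([*p,.08],vel=.2);r.move_linear([*p,.055],vel=.06)
r.set_gripper(.25);f0=np.array(r.current_contact_force());print(f0,r.current_opening())
def step(th,v=.1):
    p,psi=grip(th);r.move_linear([*p,.055],quat(psi),vel=v)
    f=np.array(r.current_contact_force())-f0;t=np.array([np.cos(psi),np.sin(psi)])
    return f[:2]@t,np.linalg.norm(f)
for th in np.linspace(.2,1.1,7):
    a=step(th);print(round(th,2),np.round(a,1))
    if a[1]>25:break
else:
    while th<1.3:
        th+=.02;a=step(th,.05);print(round(th,2),np.round(a,1))
        if a[1]>12:break
print(r.current_t());wrist('w2.png')
E
```

```text
[-0.189553   -0.58690602  0.35893689] 0.250624056597331
0.2 [-0.3  0.6]
0.35 [-1.2  1.6]
0.5 [0.1 1.1]
0.65 [-1.   1.6]
0.8 [-0.3  1.1]
0.95 [-0.6  1.5]
1.1 [-0.2  1.1]
1.12 [-1.2  2. ]
1.14 [-1.4  1.9]
1.16 [-0.5  1.3]
1.18 [-0.6  1.2]
1.2 [-0.6  2.3]
1.22 [-2.9  2.9]
1.24 [-11.3  13. ]
8.4417
```

The stop was reached: the resisting force jumped to 11 N. Next I release, retreat upward and look at the raised capsule.

```bash
python3 - <<'E'
from h import *
r.set_gripper(.38)
p=r.current_tool_pos();r.move_linear([p[0],p[1],.12],vel=.15)
u=np.array([np.cos(YAW),np.sin(YAW)])
r.set_gripper(.75)
q=N-.075*u
r.move_to([*q,.20],quat(YAW-np.pi/2))
d,T=wrist('w2.png');print(r.current_t(),r.current_q())
save('w2c.png',cv2.resize(d["pixels"],(800,600),interpolation=cv2.INTER_CUBIC))
E
```

```text
10.5583 [-3.50960634e-01  3.68144254e-01  1.77433076e+00 -8.10147043e-05
  9.99997404e-01  9.72381588e-01]
```

View pics/w2c.png

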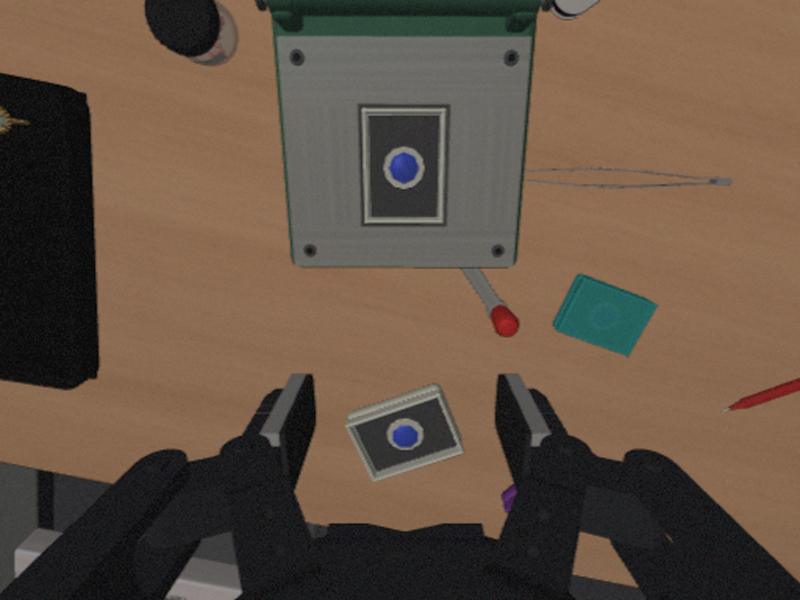

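The lever grip is now at (505,321), to the right. The capsule outline runs from (361,107) to (446,223), with the stone at (404,167). I'll verify the height and lever angle by measurement.

```bash
python3 - <<'E'
from h import *
import pickle
d,T=pickle.load(open('wrist.pkl','rb'));s=.64
def depthz(u,v):
    u=int(u*s);v=int(v*s);return np.median([pt(d,a,b,T)[2] for a in range(u-2,u+3) for b in range(v-2,v+3)])
print("z rim",[round(depthz(*q),4) for q in((375,165),(431,165),(404,215),(404,120))],"plate",[round(depthz(*q),4) for q in((320,165),(490,165),(404,245))])
for z in(.058,.070):
    c=[pt(d,q[0]*s-.2,q[1]*s-.2,T,z=z) for q in((361,107),(447,107),(445,223),(363,223))]
    print(z,np.mean(c,0),np.linalg.norm(c[0]-c[1]),np.linalg.norm(c[2]-c[3]),np.linalg.norm(c[1]-c[2]))
    e=c[2]-c[1]+c[3]-c[0];print(np.arctan2(-e[1],-e[0]))
b=[pt(d,q[0]*s-.2,q[1]*s-.2,T,z=.059) for q in((297,57),(511,57),(498,251),(310,251))];print("bolts",np.mean(b,0))
g=pt(d,505*s-.2,321*s-.2,T,z=.05);a=np.arctan2(g[1]-N[1],g[0]-N[0])%(2*np.pi)-YAW-2.54;print("grip",g,a,np.hypot(*(g[:2]-N)))
E
```

```text
z rim [np.float64(0.0693), np.float64(0.0692), np.float64(0.0692), np.float64(0.069)] plate [np.float64(0.0584), np.float64(0.0582), np.float64(0.0581)]
0.058 [ 0.57894102 -0.11697918  0.058     ] 0.04732106594908372 0.04882823181365513 0.06338351378478561
0.24670890333939657
0.07 [ 0.57912859 -0.11695826  0.07      ] 0.04514866408741728 0.046586639415715524 0.06047372169571515
0.24670890333939632
bolts [ 0.58260506 -0.11605972  0.059     ]
grip [ 0.50122617 -0.2052219   0.05      ] 1.2070477509899797 0.11727893243211696
```

```bash
python3 - <<'E'
from h import *
p=np.array([.5788,-.117]);q=quat(.247-np.pi/2)
r.set_gripper(.64)
r.move_to([*p,.13],q);r.move_linear([*p,.086],vel=.1)
r.sleep(.2);f0=np.array(r.current_contact_force());z=.086
while z>.066:
    z-=.001;r.move_linear([*p,z],vel=.02);f=np.array(r.current_contact_force())-f0
    if abs(f[2])>4:break
print("contact z",z,f,r.current_opening())
z+=.0025;r.move_linear([*p,z],vel=.03)
r.set_gripper(.3,30)
print(z,r.current_opening(),r.current_finger_force(),np.array(r.current_contact_force())-f0,r.current_t(),r.current_tool_pos())
wrist('w3.png')
E
```

```text
contact z 0.07599999999999998 [-5.5272758   1.47858244 14.88719046] 0.6392074614348746
0.07849999999999999 0.5317652048270906 34.27484491138557 [-1.5343801   1.46417299  6.25072576] 15.0833 [ 0.57898742 -0.11701274  0.07888404]
```

View pics/w3.png

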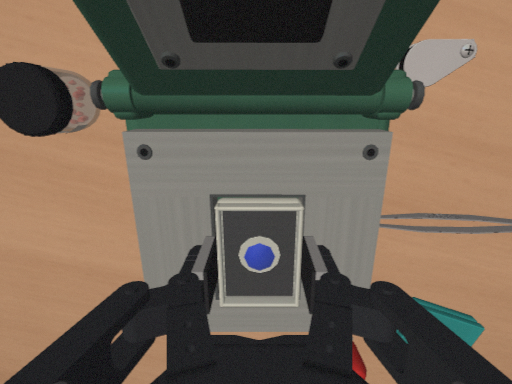

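The capsule is gripped at (259,255), between both pads and square. Lift and carry.

```bash
python3 - <<'E'
from h import *
p=r.current_tool_pos();r.set_gripper(.3,40)
r.move_linear([p[0],p[1],p[2]+.02],vel=.04);r.move_linear([p[0],p[1],.17],vel=.12)
print(r.current_opening(),r.current_finger_force())
r.move_to([.439,.224,.15],quat(.057-np.pi/2))
r.move_linear([.439,.224,.075],vel=.12)
print(r.current_opening(),r.current_finger_force(),r.current_t())
wrist('w4.png')
E
```

```text
0.5278879544490558 40.84465205669403
0.5251957729456694 40.84223449230194 18.9083
```

View pics/w4.png

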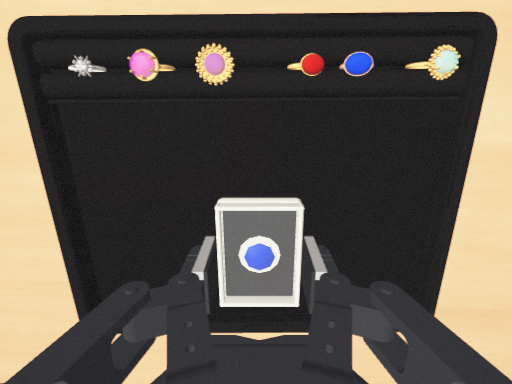

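The capsule is held square at (259,255), over the open tray floor and well clear of the rings (rows 45–85). Lower it until contact.

```bash
python3 - <<'E'
from h import *
p=[.439,.224];r.move_linear([*p,.036],vel=.08);r.sleep(.2)
f0=np.array(r.current_contact_force());z=.036
while z>.025:
    z-=.0007;r.move_linear([*p,z],vel=.02);f=np.array(r.current_contact_force())-f0
    if f[2]>3:break
print("z",z,f)
r.set_gripper(.62);r.sleep(.3);r.move_linear([*p,z+.02],vel=.05);r.move_linear([*p,.16],vel=.15)
r.move_to([.36,.10,.25],quat(.057-np.pi/2))
print(r.current_t())
d=optics.get_image("side")
a=d["pixels"][90:290,160:340];d2=optics.get_image("top")["pixels"][100:290,130:380]
print(a.shape,d2.shape)
save('fin.png',np.hstack([cv2.resize(a,(360,400)),cv2.resize(d2,(440,400))]))
q=wrist('w5.png')
E
```

```text
z 0.029700000000000004 [-0.98945426  0.72200493  4.69828604]
24.75
(200, 180, 3) (190, 250, 3)
```

View pics/fin.png

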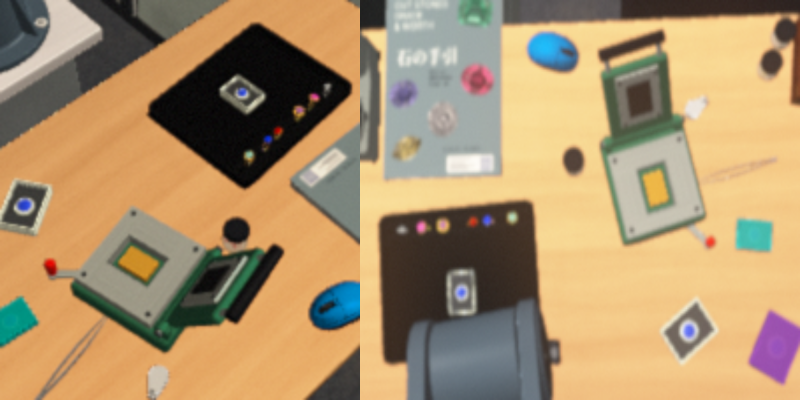

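The final pictures show the capsule flat, window up, on the tray floor at (242,93). The nest is empty, the lever is across, and the tweezers, loupe and jar have not moved.

```bash
python3 -c "
from h import *
print(r.hand_in())"
```

```text
the job is handed in; nothing more can be done
None
```

I swung the knock-out lever fully across to its stop and set the capsule flat, window up, on the open tray floor; the tweezers, loupe and jar were left alone, and I handed the job in at about 25 s.

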